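Re-set the icing board to its lowest notch

ROBOT

A 6-joint arm with a two-finger parallel gripper is mounted at the origin on the work surface. World frame = base frame: x ahead of the robot, y to its left, z up, the work surface at z = 0. Lengths are in m, angles in rad, forces in N, time in s.
With the tool pointing down it reaches from about 0.4 to 0.925 m from the base axis. Payload 12.5 kg.
Tool frame: the origin (TCP) lies midway between the tips of the shut fingers; the grasp point (between the pads) lies 19 mm behind it; z points along the fingers, y is the line along which they close (so a half turn about z gives the same grasp; the last joint's range is limited). The gripper opens to 95 mm and grips with 3 to 60 N. Pads are 20 mm wide; open, the fingers measure 119 mm over their backs; the gripper's body (75 mm by 180 mm) begins 59 mm behind the grasp point.
Start: joints at [1.216, 0.491, 1.559, -0, 1.092, -0.106], TCP at [0.154, 0.606, 0.215] pointing down, gripper open.
Joint ranges: [-3.1, 3.1], [-0.84, 2.19], [0.05, 2.79], [-1.13, 4.28], [0.06, 2.93], [-2.69, 2.69]. Speed limits (rad/s): [2.22, 2.22, 2.79, 3.14, 3.14, 3.14].

INTERFACE

Orientations are given as a rotation vector (axis times angle).
In Python, from workcell import get_state, eyes, arm gives the robot as it stands.
- The arm moves only by the tool arm_command, never from a script. Its argument "commands" is one flat list of numbers, 5 for each row, row after row: the shift along the world's x, y, z in m, then the turn about the world's z in degrees, then the opening, from 0 (shut) to 1 (fully open). In form: [tx, ty, tz, roll, jaw, tx, ty, tz, roll, jaw, ...]. A call has 1 to 20 rows; each row is the pose to reach, as a shift and turn from the pose commanded when the call began; what a row does not reach only later rows make up. A row lasts 1/12 s, in which the tool goes at most 41.7 mm and 7.16 degrees, less where a joint would pass 70% of its speed; a pose out of reach is approached as far as the arm can. A call with a gripper value outside its range is refused whole. The fingers move at their own pace and stop on an object; "force" is the grip in N (left out, the last holds). Time passes only in rows, so rows that repeat a pose let the fingers close. It gives the time, the measured TCP pose, the force, the opening and the grip force at its end, in the units of the state.
- get_state(): the state, without advancing time (a new reading comes with each control period).
- eyes.camera(name): name is "scene" or "top" or "wrist"; returns the picture (400x640x3 uint8, red, green, blue); there is no depth.
- eyes.camera_model(name): a dict with "camera_matrix" (3x3 intrinsics, pixels), "xyz" and "attitude" of the camera in the world; the wrist camera has in their place "tool_from_camera" (4x4, takes a point from camera to tool coordinates, whose origin is the TCP and whose axes are the flange's). Camera axes: x right, y down, z forward; pixel columns grow to the right and rows downward; lengths in m; the calibration is good to about 2 mm. The wrist camera is an equidistant fisheye: a pixel r from the principal point sees the ray r / f radians off the axis. A picture is of the moment at which its call begins: read the wrist's pose just before it. camera_model takes no time and is no camera call.
- arm.finish_job(): hands the job in; it is judged then, once.
Trained networks look in the newest picture that a camera, given by its name, has taken for a name from the list of things; names that differ only in an ending like _2 or _b are one class to them, and where a whole thing is asked for, a point or a joint stands for the part that bears it (a point fixed in the world has none). Each returns a list of dicts, best first, with "confidence" (0 to 1); they miss things now and then, are a little off and sometimes report something else, mostly with a low value. They report only what shows in the picture. A call takes as long as a camera call.
- eyes.look_for(camera, name): "rect" ([left, top, width, height] in pixels, round what is visible of it).
- eyes.outline_of(camera, name): "region" (400x640 bool, what is visible of it) and "rect" ([left, top, width, height] in pixels, round what is visible of it).
The state is a dict: "time": time; "joints": joint angles; "joint_vel": joint speeds; "effort": joint torques, N m; "eef_pos": TCP position; "eef_rot": TCP orientation; "wrist_force": force on the tool from outside, world axes, zero at the start; "wrist_torque": the same for the moment, N m; "grip_width": finger opening in m; "finger_force": force on a finger pad.
Only numpy, scipy, OpenCV 4.12 (cv2) and the standard library are available. Lean on these libraries where they do the work, as an engineer would, in place of code of your own. Each camera call takes 0.05 s, during which the arm holds its last target. There are 200 camera calls.

TASK

The tilting icing board is propped too steeply: set it to its lowest notch. Its ratchet only lets it rise, so lift it by its front bar up through the notches and gently on past the top until the pawl is thrown clear, lower it by hand all the way flat so the pawl re-arms, then raise it to the first notch and leave it propped there. Do not let the board drop, do not force the ratchet or its end buffer, keep the robot off the ratchet, and leave the other things on the table where they are.

Things in the scene. Friction and masses are not known exactly. Their poses are not given: they have to be found in the camera images.
- stand: plywood stand fixed to the table, about 300 x 300 mm; origin on the table under the board; its x points from the bar side to the hinge side, y along the hinge, z up. Hinge line at x = +100 mm, z = 95 mm; with the board flat the bar is at x = -130 mm, z = 95 mm. A rubber-topped rail carries the flat board; nothing tall stands under the bar
- board (a joint): angle of the board, rad: 0 flat on the stand, grows as the bar rises. The pawl props it at 0.25 (lowest notch), 0.45, 0.65, 0.85. Lifting clicks past a notch within 0.03 above it; lowered then, it seats on that notch. Somewhere from 1.05 to 1.41 (differs each time, cannot be measured beforehand) a cam throws the pawl clear; 0.03 beyond that point the springy end buffer is met
- bar_mid (a point): middle of the front bar: dark steel round bar, 12 mm diameter, parallel to the hinge, 230 mm from the hinge axis in the board's plane, clear for 140 mm between two brackets, 34 mm clear gap from bar to board edge; grip it from above, fingers closing across it (along the stand's x); it can roll in the fingers
- hinge_mid (a point): middle of the board's hinge axis, at the bar's height when flat. Board: plywood 10 mm thick, 260 mm wide, parchment and a gold 140 mm disc on it; 0.4 to 0.7 kg (2 to 4 N upward at the bar carries it), falls unless held. Pawl thrown clear, it lowers past all notches; the last 0.15 rad to flat push the pawl back in (up to 1 N down at the bar) and the notches hold again
- fitting: ratchet fitting on the stand's +y side by the hinge: grey cheek plate 190 x 128 mm with pawl (red ball tail leans away from the bar when engaged, towards it when thrown clear) and end buffer; origin as the stand's. Overloaded above 30 N from the board: about 11 N lifting at the bar against the buffer (4.5 N per mm there) or 5 N pushing down at the bar on the propped board
- wall_piece: gingerbread house wall, about 85 x 90 mm with a gable, 9 mm thick, lying loose in front of the stand; origin centre of the underside
- figure: gingerbread figure, about 100 x 78 x 9 mm, lying loose in front of the stand; origin centre of the underside
- roof_piece: gingerbread roof plate, 75 x 100 x 9 mm, loose, on the left; origin centre of the underside
- cake_disc: gold cake disc, 200 mm diameter, 4 mm thick, loose, on the right; origin centre of the underside
- wall_piece2: gingerbread house wall like the other, lying on the gold disc; origin centre of the underside
- bowl: white bowl, 130 mm across, 60 mm high, loose, on the left; origin centre of the underside
- sprinkles: jar with a red cap, 60 mm diameter, 90 mm high, loose, on the left; origin centre of the underside
- cutter: steel ring cutter, 64 mm across, 25 mm high, loose, on the right; origin centre of the underside

How it is judged:
On the way, in this order (a step that is already met when the one before it is completed fails the run):
1. the board has been raised above its top notch, towards the release (value of joint board above 1 rad), for 0.05 s.
2. the board has been lowered flat, which re-arms the pawl (value of joint board below 0.04 rad), for 0.1 s.
At the end, for the whole second after the job is handed in: the board rests propped on its lowest notch (joint between 0.21 and 0.31 rad), still, let go by the robot (value of joint board between 0.21 and 0.31 rad and velocity of joint board between -0.05 and 0.05 rad/s); the robot touches nothing.
It fails at once if the ratchet fitting was overloaded: more than 30 N between the board and the pawl or the end buffer (contact force between board and fitting above 30 N).
It fails at once if the board was let drop (turning down faster than 1.15 rad/s) (velocity of joint board below -1.15 rad/s).
It fails at once if the robot touched the ratchet fitting (contact force between any of the fingers, the arm and fitting above 0.5 N).
It fails at once if another thing on the table was shifted by more than 20 mm (distance of any of wall_piece, figure, roof_piece, cake_disc, wall_piece2, bowl, sprinkles, cutter from where it was at the start of the episode above 0.02 m).
It also fails if it takes over 72 s, if anything falls off the work surface, if the arm or the gripper's body presses on something with over 40 N, if the wrist force passes 120 N, or if a joint passes its speed limit or range.

## Working session

There is one attempt and no reset: what is moved stays moved. The work goes in short steps, Python scripts to look and compute and a tool call to move; the robot and the scene stay as the last step left them, time stands still between calls to the robot, and variables do not carry over. Pictures are saved under pics/ and viewed, at most 10 in all, crops included, and the job is handed in when it is done.

Besides the shell and the picture viewer there is one more tool, called after "Call:" as a command line: name --argument value ..., lists and objects as JSON in quotes. arm_command: Moves the arm, as the interface text tells. Its arguments: {"type":"object","properties":{"commands":{"type":"array"},"force":{"type":"number"}},"required":["commands"]}

```bash
mkdir -p pics
python3 - <<'E'
from workcell import get_state, eyes
import cv2,numpy as np
s=get_state();print({k:np.round(v,3) for k,v in s.items()})
for c in ["scene","top"]:
    im=eyes.camera(c);cv2.imwrite(f"pics/{c}0.png",im[:,:,::-1])
    m=eyes.camera_model(c);print(c,m)
    for n in ["stand","board","bar_mid","fitting"]:
        print(n,[(d['rect'],round(d['confidence'],2)) for d in eyes.look_for(c,n)][:2])
E
```

```text
{'time': np.float64(0.0), 'joints': array([ 1.216,  0.492,  1.56 ,  0.   ,  1.092, -0.106]), 'joint_vel': array([-0.002, -0.   ,  0.001, -0.   ,  0.   ,  0.001]), 'effort': array([ 0.0000e+00, -6.1261e+01, -2.5819e+01,  6.9000e-02,  4.8000e-02,
       -0.0000e+00]), 'eef_pos': array([0.154, 0.606, 0.214]), 'eef_rot': array([-3.900e-01, -3.117e+00,  2.000e-03]), 'wrist_force': array([0.064, 0.01 , 0.343]), 'wrist_torque': array([-0.03 ,  0.006, -0.061]), 'finger_force': np.float64(0.0), 'grip_width': np.float64(0.095)}
scene {'camera_matrix': array([[450.9898041 ,   0.        , 316.38665714],
       [  0.        , 450.9898041 , 193.9738024 ],
       [  0.        ,   0.        ,   1.        ]]), 'xyz': array([ 0.94679312, -0.83359536,  0.84084222]), 'attitude': array([-2.20748611, -0.54772828,  0.23775176])}
stand [([289.9, 138.0, 169.9, 155.5], 0.96), ([246.7, 230.6, 32.4, 30.5], 0.31)]
board [([291.6, 136.6, 143.5, 104.4], 0.7)]
bar_mid [([288.9, 137.9, 142.7, 101.2], 0.94)]
fitting [([389.2, 148.0, 71.5, 52.5], 0.94)]
top {'camera_matrix': array([[453.88469009,   0.        , 321.14733298],
       [  0.        , 453.88469009, 198.98607127],
       [  0.        ,   0.        ,   1.        ]]), 'xyz': array([0.38266997, 0.00541303, 1.37053863]), 'attitude': array([-2.16464318,  2.13128151, -0.15402972])}
stand [([250.4, 90.8, 131.4, 130.3], 0.89)]
board [([257.6, 119.3, 123.9, 103.6], 0.89)]
bar_mid [([257.4, 118.4, 125.3, 101.2], 0.75)]
fitting [([249.7, 92.5, 23.6, 73.4], 0.78), ([251.0, 94.3, 131.3, 128.7], 0.72)]
```

Run:
```python
import cv2
a=cv2.imread("pics/scene0.png");b=cv2.imread("pics/top0.png")
cv2.imwrite("pics/s1.png",cv2.resize(a[110:320,240:520],(800,600),interpolation=cv2.INTER_CUBIC))
cv2.imwrite("pics/t1.png",cv2.resize(b[70:250,200:440],(800,600),interpolation=cv2.INTER_CUBIC))
```

```text
(no output)
```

View pics/s1.png

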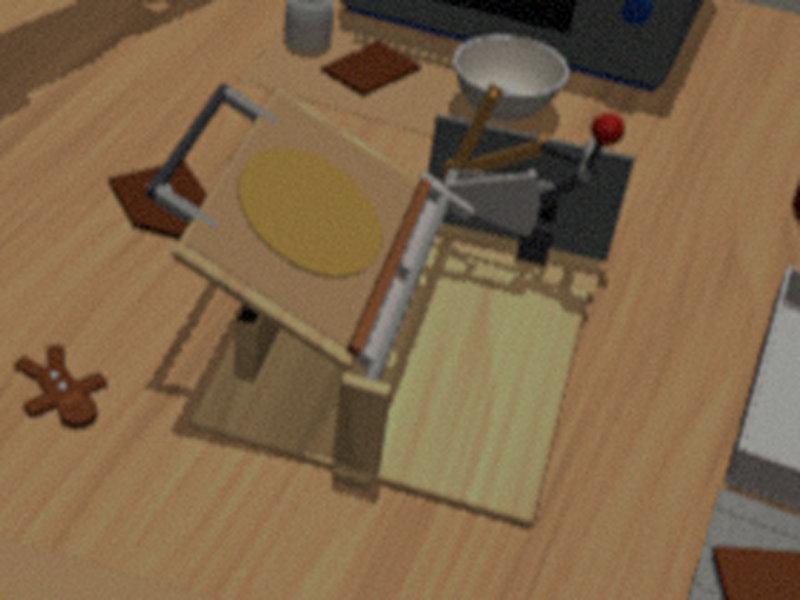

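View pics/t1.png

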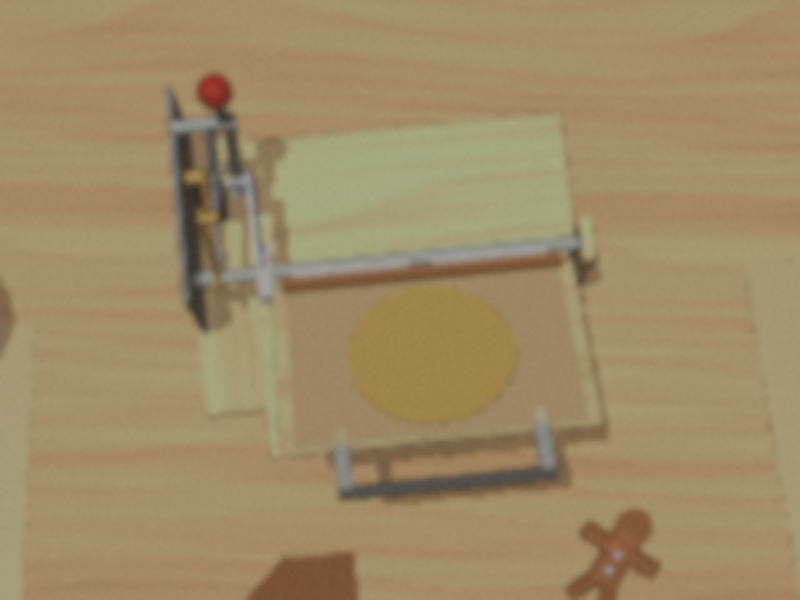

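View pics/top0.png

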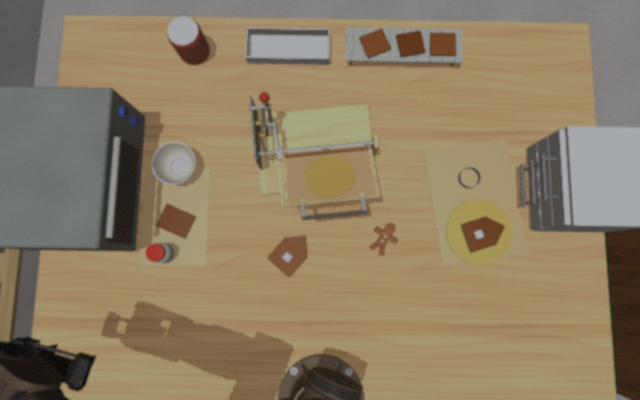

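The board is propped fairly steeply. The bar ends are at about (304,218) and (366,212) in top, and about (320,142) and (294,176) in scene. The fitting is on the left (+y), and the pawl tail is leaning away from the bar, so it's engaged.

```bash
cat > h.py <<'E'
import numpy as np,cv2
from scipy.spatial.transform import Rotation as R
from workcell import eyes
def ray(c,p):
    m=eyes.camera_model(c);K=m["camera_matrix"]
    d=R.from_rotvec(m["attitude"]).as_matrix()@np.linalg.solve(K,[*p,1]);return m["xyz"],d/np.linalg.norm(d)
def atz(c,p,z):
    o,d=ray(c,p);return o+d*(z-o[2])/d[2]
def tri(p,q):
    o1,d1=ray("top",p);o2,d2=ray("scene",q)
    t=np.linalg.lstsq(np.c_[d1,-d2],o2-o1,rcond=None)[0]
    a,b=o1+t[0]*d1,o2+t[1]*d2;return (a+b)/2,np.linalg.norm(a-b)
E
python3 - <<'E'
from h import *
T=lambda x,y:(200+.3*x,70+.3*y); S=lambda x,y:(240+.35*x,110+.35*y)
L=tri(T(345,493),S(226,92));Rr=tri(T(552,475),S(157,190));print(L,Rr)
h=[atz("top",T(*p),.095) for p in [(275,270),(580,243)]];print(h)
b=(L[0]+Rr[0])/2
d=h[0]-h[1];y=d/np.linalg.norm(d);x=np.array([y[1],-y[0],0]);print("yaw",np.degrees(np.arctan2(x[1],x[0])))
e=L[0]-Rr[0];print("yawbar",np.degrees(np.arctan2(-e[0],e[1])),"bar",b)
hm=h[0]+y*np.dot(b-h[0],y);v=b-hm;print("hinge mid",hm,"r",np.hypot(v@x,v[2]),"ang",np.arctan2(v[2],-v@x))
E
```

```text
(array([0.50249166, 0.05183956, 0.19413871]), np.float64(0.0040413727266894045)) (array([ 0.51996801, -0.10886211,  0.19615431]), np.float64(0.006580101960226381))
[array([0.70333043, 0.11919625, 0.095     ]), array([ 0.7315444 , -0.14457325,  0.095     ])]
yaw 6.105398225331936
yawbar 6.206538646975576 bar [ 0.51122983 -0.02851128  0.19514651]
hinge mid [ 0.71677813 -0.00652491  0.095     ] r 0.2297016023605856 ang 0.45113277152043374
```

Call:
arm_command --commands '[0.02,-0.03,0.1,-5,0.35,0.357,-0.634,0.1,-69.6,0.35,0.357,-0.634,0.1,-69.6,0.35,0.357,-0.634,0.1,-69.6,0.35,0.357,-0.634,0.1,-69.6,0.35,0.357,-0.634,0.1,-69.6,0.35,0.357,-0.634,0.1,-69.6,0.35,0.357,-0.634,0.1,-69.6,0.35,0.357,-0.634,0.1,-69.6,0.35,0.357,-0.634,0.1,-69.6,0.35,0.357,-0.634,0.1,-69.6,0.35,0.357,-0.634,0.1,-69.6,0.35,0.357,-0.634,0.1,-69.6,0.35,0.357,-0.634,0.1,-69.6,0.35,0.357,-0.634,0.1,-69.6,0.35,0.357,-0.634,0.1,-69.6,0.35,0.357,-0.634,0.1,-69.6,0.35,0.357,-0.634,0.1,-69.6,0.35,0.357,-0.634,0.1,-69.6,0.35,0.357,-0.634,0.1,-69.6,0.35]' --force 10

```text
time: 2.17
eef_pos: [0.5117, -0.0303, 0.3143]
eef_rot: [-2.103, -2.334, 0.0]
wrist_force: [-0.0, 0.3, -0.5]
grip_width: 0.0334
finger_force: 0.0
```

```bash
cat >> h.py <<'E'
def wrist_px(P,pos,rot):
    m=eyes.camera_model("wrist");T=m["tool_from_camera"];K=m["camera_matrix"]
    t=R.from_rotvec(rot).inv().apply(np.array(P)-pos);c=np.linalg.inv(T)@[*t,1]
    c=c[:3];r=np.hypot(c[0],c[1]);th=np.arctan2(r,c[2]);return K[:2,2]+K[0,0]*th*c[:2]/r
E
python3 - <<'E'
from h import *
from workcell import get_state
s=get_state();im=eyes.camera("wrist").copy()
cv2.imwrite("pics/w0raw.png",im[:,:,::-1])
b=np.array([.511,-.0285,.195]);y=np.array([-.1064,.9943,0]);h=np.array([.7168,-.0065,.095])
pts={k:wrist_px(p,s["eef_pos"],s["eef_rot"]) for k,p in dict(b=b,l=b+.07*y,r=b-.07*y,hl=h+.13*y,hr=h-.13*y).items()};print(pts)
for p in pts.values(): cv2.drawMarker(im,(int(p[0]),int(p[1])),(0,255,0),cv2.MARKER_CROSS,12,1)
cv2.imwrite("pics/w0.png",im[:,:,::-1])
E
```

```text
{'b': array([315.24007096, 190.73113598]), 'l': array([314.89116401, 116.88091121]), 'r': array([315.59456657, 257.77772696]), 'hl': array([468.57434324,  81.11343513]), 'hr': array([454.82513754, 261.79619462])}
```

View pics/w0.png

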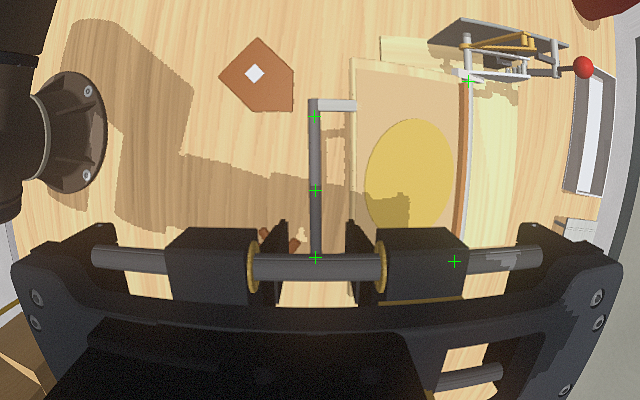

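The bar lies on the predicted marks, with its middle at about (315,190) and centred between the fingers. I'll descend and grip.

Call:
arm_command --commands '[0,0,-0.03,0,0.35,0,0,-0.06,0,0.35,0,0,-0.09,0,0.35,0,0,-0.115,0,0.35,0,0,-0.13,0,0.35,0,0,-0.139,0,0.35,0,0,-0.139,0,0.35,0,0,-0.139,0,0.05,0,0,-0.139,0,0.05,0,0,-0.139,0,0.05,0,0,-0.139,0,0.05,0,0,-0.139,0,0.05]' --force 10

```text
time: 3.22
eef_pos: [0.5096, -0.0282, 0.1762]
eef_rot: [-2.098, -2.337, 0.002]
wrist_force: [-7.7, -0.9, 4.8]
grip_width: 0.0118
finger_force: 10.0
```

Call:
arm_command --commands '[-0.0015,0,0,0,0.05,0.001,0,0.005,0,0.05,0.004,0.001,0.01,0,0.05,0.0065,0.001,0.0153,0,0.05,0.0095,0.001,0.0202,0,0.05,0.0125,0.0015,0.0251,0,0.05,0.0157,0.002,0.0299,0,0.05,0.0157,0.002,0.0299,0,0.05]' --force 15

```text
time: 3.88
eef_pos: [0.5264, -0.0263, 0.2067]
eef_rot: [-2.099, -2.337, 0.001]
wrist_force: [-7.7, -2.1, 3.1]
grip_width: 0.0114
finger_force: 15.0
```

Call:
arm_command --commands '[-0.001,0,0.0005,0,0.05,-0.002,0,0.001,0,0.05,-0.002,0,0.001,0,0.05]'

```text
time: 4.13
eef_pos: [0.5264, -0.0263, 0.2069]
eef_rot: [2.097, 2.335, 0.004]
wrist_force: [8.5, -0.4, -9.0]
grip_width: 0.0116
finger_force: 15.0
```

Call:
arm_command --commands '[0.004,0.0005,0.004,0,0.05,0.0077,0.001,0.009,0,0.05,0.0112,0.001,0.0135,0,0.05,0.0148,0.0015,0.018,0,0.05,0.0185,0.002,0.0222,0,0.05,0.0224,0.0023,0.0265,0,0.05,0.0224,0.0023,0.0265,0,0.05]'

```text
time: 4.72
eef_pos: [0.5473, -0.0238, 0.2344]
eef_rot: [2.099, 2.337, 0.0]
wrist_force: [-6.1, -2.4, 3.1]
grip_width: 0.0112
finger_force: 15.0
```

Call:
arm_command --commands '[0.003,0.0003,0.005,0,0.05,0.007,0.0008,0.009,0,0.05,0.011,0.001,0.013,0,0.05,0.0153,0.0017,0.0171,0,0.05,0.0195,0.0022,0.021,0,0.05,0.024,0.0026,0.0247,0,0.05,0.024,0.0026,0.0247,0,0.05]'

```text
time: 5.3
eef_pos: [0.5718, -0.021, 0.2587]
eef_rot: [2.099, 2.337, 0.001]
wrist_force: [-1.5, 1.0, -0.9]
grip_width: 0.0115
finger_force: 15.0
```

Call:
arm_command --commands '[0.0045,0.0005,0.0037,0,0.05,0.009,0.001,0.0072,0,0.05,0.0135,0.0015,0.0105,0,0.05,0.0182,0.002,0.0138,0,0.05,0.0182,0.002,0.0138,0,0.05]'

```text
time: 5.72
eef_pos: [0.59, -0.019, 0.2726]
eef_rot: [2.099, 2.337, 0.002]
wrist_force: [-5.7, 2.9, 5.3]
grip_width: 0.0115
finger_force: 15.0
```

```bash
cat >> h.py <<'E'
def ball():
    from workcell import get_state
    out={}
    for c in ("scene","top"):
        im=eyes.camera(c);h=cv2.cvtColor(im,cv2.COLOR_RGB2HSV)
        m=(((h[...,0]<6)|(h[...,0]>172))&(h[...,1]>170)&(h[...,2]>70)).astype(np.uint8)
        box={"scene":(140,200,400,500),"top":(80,190,235,300)}[c]
        r0,r1,c0,c1=box;s=m[r0:r1,c0:c1];n,l,st,ce=cv2.connectedComponentsWithStats(s)
        out[c]=[(int(st[i,4]),np.round(ce[i]+[c0,r0],1).tolist()) for i in range(1,n) if st[i,4]>8]
        cv2.imwrite(f"pics/last_{c}.png",im[:,:,::-1])
    s=get_state();print(round(float(s["time"]),2),np.round(s["eef_pos"],4),np.round(s["wrist_force"],1),out)
E
python3 -c "
from h import *
ball()"
```

```text
5.82 [ 0.5894 -0.019   0.2723] [-4.6  2.7  3.9] {'scene': [(64, [452.6, 153.5])], 'top': [(46, [263.9, 96.9])]}
```

Run:
```python
import cv2,numpy as np
a=cv2.imread("pics/last_scene.png")[80:290,260:480];b=cv2.imread("pics/last_top.png")[60:240,220:400]
cv2.imwrite("pics/c2.png",np.hstack([cv2.resize(a,(420,400)),cv2.resize(b,(380,400))]))
```

```text
(no output)
```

View pics/c2.png

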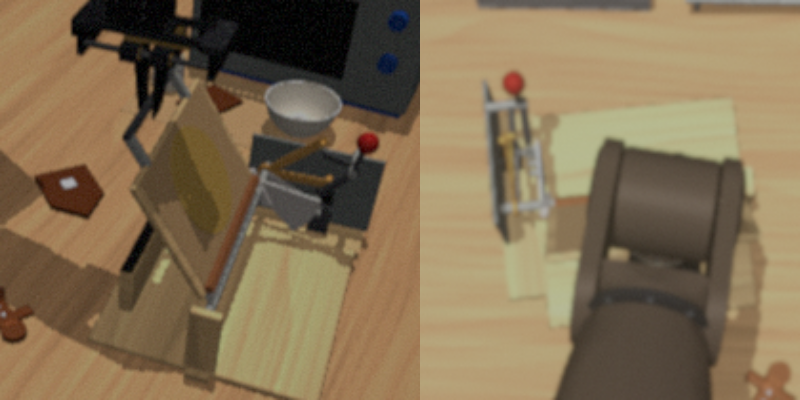

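Call:
arm_command --commands '[0.002,0.0002,0.002,0,0.05,0.0044,0.0005,0.0038,0,0.05,0.0044,0.0005,0.0038,0,0.05]'

```text
time: 6.07
eef_pos: [0.5942, -0.0185, 0.2756]
eef_rot: [2.099, 2.337, 0.001]
wrist_force: [-1.7, 4.1, -1.1]
grip_width: 0.0116
finger_force: 15.0
```

```bash
python3 -c "
from h import *
ball()"
```

```text
6.17 [ 0.5938 -0.0186  0.2754] [-1.3  4.7 -1.1] {'scene': [(66, [452.6, 153.7])], 'top': [(45, [263.7, 97.1])]}
```

Call:
arm_command --commands '[0.0024,0.0005,0.0015,0,0.05,0.0049,0.001,0.003,0,0.05,0.0049,0.001,0.003,0,0.05]'

```text
time: 6.42
eef_pos: [0.599, -0.0179, 0.2787]
eef_rot: [2.099, 2.337, 0.0]
wrist_force: [-1.0, 2.4, -0.4]
grip_width: 0.0115
finger_force: 15.0
```

```bash
python3 -c "
from h import *
ball()"
```

```text
6.52 [ 0.5987 -0.0179  0.2785] [-0.5  1.4 -1.5] {'scene': [(69, [452.7, 153.6])], 'top': [(45, [263.9, 97.1])]}
```

Call:
arm_command --commands '[0.0024,0.0003,0.0014,0,0.05,0.0049,0.0006,0.0029,0,0.05,0.0049,0.0006,0.0029,0,0.05]'

```text
time: 6.77
eef_pos: [0.6039, -0.0173, 0.2817]
eef_rot: [2.099, 2.337, 0.001]
wrist_force: [-2.5, 0.6, 0.6]
grip_width: 0.0117
finger_force: 15.0
```

```bash
python3 -c "
from h import *
ball()"
```

```text
6.87 [ 0.6035 -0.0174  0.2815] [-2.7  2.1  0.1] {'scene': [(65, [452.8, 153.5])], 'top': [(46, [263.8, 96.9])]}
```

Call:
arm_command --commands '[0.0025,0.0003,0.0014,0,0.05,0.005,0.0006,0.0029,0,0.05,0.005,0.0006,0.0029,0,0.05]'

```text
time: 7.12
eef_pos: [0.6089, -0.0167, 0.2846]
eef_rot: [2.099, 2.337, 0.001]
wrist_force: [-2.9, 0.7, 0.5]
grip_width: 0.0115
finger_force: 15.0
```

```bash
python3 -c "
from h import *
ball()"
```

```text
7.22 [ 0.6085 -0.0167  0.2844] [-2.5  0.3  2.2] {'scene': [(62, [452.1, 153.5])], 'top': [(44, [263.8, 97.3])]}
```

Call:
arm_command --commands '[0.0025,0.0003,0.0014,0,0.05,0.0051,0.0006,0.0028,0,0.05,0.0051,0.0006,0.0028,0,0.05]'

```text
time: 7.47
eef_pos: [0.614, -0.0161, 0.2873]
eef_rot: [2.099, 2.337, 0.001]
wrist_force: [-2.6, -0.7, 2.4]
grip_width: 0.0112
finger_force: 15.0
```

```bash
python3 -c "
from h import *
ball()"
```

```text
7.57 [ 0.6137 -0.0161  0.2871] [-3.3 -0.2  2.3] {'scene': [(63, [451.6, 153.0])], 'top': [(43, [263.8, 98.0])]}
```

Call:
arm_command --commands '[0.0025,0.0003,0.0014,0,0.05,0.0045,0.0005,0.0025,0,0.05,0.0045,0.0005,0.0025,0,0.05]'

```text
time: 7.82
eef_pos: [0.6185, -0.0155, 0.2897]
eef_rot: [2.099, 2.337, 0.001]
wrist_force: [-3.0, -0.4, 2.5]
grip_width: 0.0115
finger_force: 15.0
```

```bash
python3 -c "
from h import *
ball()"
```

```text
7.92 [ 0.6181 -0.0156  0.2895] [-2.2 -1.5  1.1] {'scene': [(66, [450.7, 153.0])], 'top': [(46, [264.0, 98.6])]}
```

Call:
arm_command --commands '[0.0023,0.0003,0.0012,0,0.05,0.0046,0.0005,0.0024,0,0.05,0.0046,0.0005,0.0024,0,0.05]'

```text
time: 8.17
eef_pos: [0.6231, -0.015, 0.2919]
eef_rot: [2.099, 2.337, 0.001]
wrist_force: [-1.5, -0.9, -0.5]
grip_width: 0.0115
finger_force: 15.0
```

```bash
python3 -c "
from h import *
ball()"
```

```text
8.27 [ 0.6228 -0.015   0.2918] [-0.5 -1.4 -1.5] {'scene': [(64, [449.6, 152.6])], 'top': [(47, [263.9, 99.4])]}
```

Call:
arm_command --commands '[0.0023,0.0003,0.001,0,0.05,0.0046,0.0005,0.002,0,0.05,0.0046,0.0005,0.002,0,0.05]'

```text
time: 8.52
eef_pos: [0.6276, -0.0145, 0.294]
eef_rot: [2.099, 2.337, 0.001]
wrist_force: [-2.1, -1.0, 0.3]
grip_width: 0.0118
finger_force: 15.0
```

```bash
python3 -c "
from h import *
ball()"
```

```text
8.62 [ 0.6273 -0.0145  0.2939] [-0.9 -1.8 -0.2] {'scene': [(64, [447.7, 152.2])], 'top': [(47, [264.0, 102.2])]}
```

Call:
arm_command --commands '[0.002,0.0002,0.0009,0,0.05,0.0037,0.0004,0.0017,0,0.05,0.0037,0.0004,0.0017,0,0.05]'

```text
time: 8.87
eef_pos: [0.6312, -0.014, 0.2956]
eef_rot: [2.099, 2.337, 0.0]
wrist_force: [-0.8, -0.3, -0.5]
grip_width: 0.0116
finger_force: 15.0
```

```bash
python3 -c "
from h import *
ball()"
```

```text
8.97 [ 0.631  -0.0141  0.2956] [-1.3 -1.  -1.5] {'scene': [(62, [445.0, 151.7])], 'top': [(48, [264.4, 103.6])]}
```

Call:
arm_command --commands '[0.002,0.0002,0.0009,0,0.05,0.0037,0.0004,0.0016,0,0.05,0.0037,0.0004,0.0016,0,0.05]'

```text
time: 9.22
eef_pos: [0.6348, -0.0136, 0.2971]
eef_rot: [-2.099, -2.337, 0.0]
wrist_force: [-1.4, -1.1, -1.2]
grip_width: 0.012
finger_force: 15.0
```

```bash
python3 -c "
from h import *
ball()"
```

```text
9.32 [ 0.6346 -0.0137  0.2971] [-1.  -0.2 -1.9] {'scene': [(64, [445.0, 151.8])], 'top': [(48, [264.4, 103.7])]}
```

Run:
```python
import cv2,numpy as np
f=lambda s:cv2.resize(cv2.imread(f"pics/{s}.png")[125:215,380:480],(400,360),interpolation=cv2.INTER_CUBIC)
cv2.imwrite("pics/c3.png",np.hstack([f("scene0"),f("last_scene")]))
```

```text
(no output)
```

View pics/c3.png

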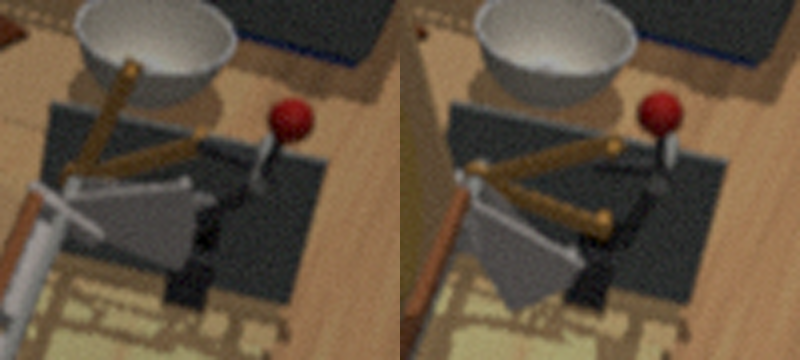

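Call:
arm_command --commands '[-0.0037,-0.0004,-0.0016,0,0.05,-0.0073,-0.0008,-0.0032,0,0.05,-0.0118,-0.0014,-0.0053,0,0.05,-0.0163,-0.0019,-0.0075,0,0.05,-0.0208,-0.0025,-0.0098,0,0.05,-0.0208,-0.0025,-0.0098,0,0.05]'

```text
time: 9.82
eef_pos: [0.6127, -0.0162, 0.287]
eef_rot: [-2.099, -2.337, 0.001]
wrist_force: [-0.3, 0.6, -1.2]
grip_width: 0.0114
finger_force: 15.0
```

```bash
python3 -c "
from h import *
ball()
a=tri((263.9,96.9),(452.6,153.5));b=tri((264.4,103.7),(445,151.8));print(a,b)
for i in (.1,.07):
  # pivot on vertical plane through ball track
  o,d=ray('scene',(445,171));n=np.array([-.1064,.9943,0]);print(o+d*((b[0]-o)@n)/(d@n))
"
```

```text
9.92 [ 0.6135 -0.0161  0.2873] [-1.6  0.8  0.4] {'scene': [(64, [444.9, 151.8])], 'top': [(49, [264.6, 103.7])]}
(array([0.8259882 , 0.16416196, 0.19793078]), np.float64(0.0004626081072797177)) (array([0.80697173, 0.16220052, 0.19801552]), np.float64(0.00030781324515069314))
[0.81796998 0.16337744 0.14045506]
[0.81796998 0.16337744 0.14045506]
```

The ball stayed at (445,152) while the board was lowered, so the pawl is thrown clear. I'll lower it now.

Call:
arm_command --commands '[-0.006,-0.0007,-0.0032,0,0.05,-0.012,-0.0014,-0.0067,0,0.05,-0.018,-0.0021,-0.0105,0,0.05,-0.024,-0.0029,-0.0147,0,0.05,-0.033,-0.0039,-0.0213,0,0.05,-0.0422,-0.0049,-0.0286,0,0.05,-0.0487,-0.0055,-0.0343,0,0.05,-0.0552,-0.0062,-0.0404,0,0.05,-0.0615,-0.0069,-0.0465,0,0.05,-0.0674,-0.0077,-0.0532,0,0.05,-0.0674,-0.0077,-0.0532,0,0.05]'

```text
time: 10.83
eef_pos: [0.5448, -0.0241, 0.2328]
eef_rot: [-2.098, -2.336, 0.003]
wrist_force: [-1.8, 0.4, -1.1]
grip_width: 0.0118
finger_force: 15.0
```

Call:
arm_command --commands '[-0.0055,-0.0006,-0.0064,0,0.05,-0.0108,-0.0011,-0.0131,0,0.05,-0.0158,-0.0017,-0.02,0,0.05,-0.0206,-0.0025,-0.0273,0,0.05,-0.0252,-0.003,-0.0346,0,0.05,-0.0294,-0.0034,-0.0421,0,0.05,-0.0335,-0.0038,-0.0498,0,0.05,-0.0372,-0.0042,-0.0576,0,0.05,-0.0372,-0.0042,-0.0576,0,0.05]'

```text
time: 11.58
eef_pos: [0.5083, -0.0283, 0.1749]
eef_rot: [-2.099, -2.336, 0.001]
wrist_force: [-0.2, 0.1, -2.1]
grip_width: 0.0116
finger_force: 15.0
```

```bash
python3 -c "
from h import *
ball()"
```

```text
11.68 [ 0.5089 -0.0282  0.1762] [-1.3  0.3 -0.9] {'scene': [(64, [444.9, 152.0])], 'top': [(46, [264.4, 103.7])]}
```

Call:
arm_command --commands '[-0.0037,-0.0004,-0.0084,0,0.05,-0.0072,-0.0008,-0.017,0,0.05,-0.0102,-0.0011,-0.0256,0,0.05,-0.0128,-0.0014,-0.0344,0,0.05,-0.0152,-0.0016,-0.0433,0,0.05,-0.0172,-0.0018,-0.0523,0,0.05,-0.0172,-0.0018,-0.0523,0,0.05]'

```text
time: 12.27
eef_pos: [0.4917, -0.03, 0.1226]
eef_rot: [-2.099, -2.337, 0.001]
wrist_force: [1.1, -1.2, -1.9]
grip_width: 0.0117
finger_force: 15.0
```

Call:
arm_command --commands '[-0.001,-0.0001,-0.006,0,0.05,-0.002,-0.0002,-0.0113,0,0.05,-0.0028,-0.0003,-0.017,0,0.05,-0.0035,-0.0004,-0.0227,0,0.05,-0.004,-0.0004,-0.0275,0,0.05,-0.0042,-0.0004,-0.032,0,0.05,-0.0042,-0.0004,-0.032,0,0.05]'

```text
time: 12.85
eef_pos: [0.4879, -0.0304, 0.0915]
eef_rot: [-2.099, -2.337, 0.0]
wrist_force: [1.9, 0.0, -1.7]
grip_width: 0.0118
finger_force: 15.0
```

```bash
python3 -c "
from h import *
ball()"
```

```text
12.95 [ 0.4879 -0.0304  0.0921] [ 0.3 -1.5 -2.2] {'scene': [(65, [450.6, 152.9])], 'top': [(43, [263.8, 97.3])]}
```

Call:
arm_command --commands '[-0.0001,0,-0.003,0,0.05,-0.0002,0,-0.006,0,0.05,-0.0003,0,-0.009,0,0.05,-0.0003,0,-0.009,0,0.05]'

```text
time: 13.28
eef_pos: [0.4876, -0.0304, 0.0828]
eef_rot: [2.099, 2.337, 0.0]
wrist_force: [1.9, -2.0, -2.8]
grip_width: 0.0112
finger_force: 15.0
```

Call:
arm_command --commands '[0,0,-0.002,0,0.05,0,0,-0.004,0,0.05,0,0,-0.004,0,0.05]'

```text
time: 13.53
eef_pos: [0.4876, -0.0303, 0.0794]
eef_rot: [2.099, 2.337, 0.0]
wrist_force: [-0.3, -1.9, 1.0]
grip_width: 0.0114
finger_force: 15.0
```

Call:
arm_command --commands '[0,0,-0.001,0,0.05,0,0,-0.002,0,0.05,0,0,-0.002,0,0.05]'

```text
time: 13.78
eef_pos: [0.4876, -0.0304, 0.0782]
eef_rot: [2.098, 2.337, 0.001]
wrist_force: [-2.6, -1.4, 16.4]
grip_width: 0.0114
finger_force: 15.0
```

```bash
python3 -c "
from h import *
ball()"
```

```text
13.88 [ 0.4876 -0.0303  0.0782] [-3.  -1.9 16. ] {'scene': [(68, [452.6, 153.7])], 'top': [(45, [263.8, 96.8])]}
```

Call:
arm_command --commands '[0,0,0.003,0,0.05,0.0001,0,0.01,0,0.05,0.0008,0.0001,0.02,0,0.05,0.0017,0.0002,0.03,0,0.05,0.003,0.0003,0.04,0,0.05,0.0049,0.0005,0.05,0,0.05,0.0072,0.0007,0.06,0,0.05,0.0102,0.0011,0.07,0,0.05,0.0108,0.0011,0.072,0,0.05,0.0108,0.0011,0.072,0,0.05]'

```text
time: 14.72
eef_pos: [0.4982, -0.0291, 0.1496]
eef_rot: [2.099, 2.337, 0.0]
wrist_force: [1.2, -1.2, -1.8]
grip_width: 0.0117
finger_force: 15.0
```

```bash
python3 -c "
from h import *
ball()"
```

```text
14.82 [ 0.498  -0.0291  0.1489] [ 0.4  0.1 -3.2] {'scene': [(66, [452.6, 153.5])], 'top': [(46, [263.7, 96.9])]}
```

Call:
arm_command --commands '[-0.0013,-0.0001,-0.004,0,0.05,-0.0025,-0.0002,-0.008,0,0.05,-0.0033,-0.0003,-0.011,0,0.05,-0.0033,-0.0003,-0.011,0,0.05,-0.0033,-0.0003,-0.011,0,0.05]'

```text
time: 15.23
eef_pos: [0.4948, -0.0295, 0.1379]
eef_rot: [-2.099, -2.337, 0.001]
wrist_force: [-0.4, 0.6, -2.4]
grip_width: 0.0117
finger_force: 15.0
```

Call:
arm_command --commands '[-0.0002,0,-0.0007,0,0.05,-0.0004,0,-0.0014,0,0.05,-0.0004,0,-0.0014,0,0.05]'

```text
time: 15.48
eef_pos: [0.4945, -0.0295, 0.1368]
eef_rot: [2.099, 2.337, 0.0]
wrist_force: [0.4, 0.3, -1.0]
grip_width: 0.0114
finger_force: 15.0
```

Call:
arm_command --commands '[-0.0001,0,-0.0005,0,0.05,-0.0001,0,-0.0005,0,0.05,-0.0001,0,-0.0005,0,0.05]'

```text
time: 15.73
eef_pos: [0.4945, -0.0295, 0.1365]
eef_rot: [2.099, 2.337, 0.0]
wrist_force: [-0.1, -1.3, -0.4]
grip_width: 0.0111
finger_force: 15.0
```

Call:
arm_command --commands '[0,0,0,0,0.2,0,0,0,0,0.35,0,0,0,0,0.35,0,0,0,0,0.35,0,0,0.01,0,0.35,0,0,0.03,0,0.35,0,0,0.06,0,0.35,0,0,0.1,0,0.35,-0.02,0,0.14,0,0.35,-0.02,0,0.14,0,0.35]'

```text
time: 16.57
eef_pos: [0.4745, -0.0296, 0.2821]
eef_rot: [2.094, 2.333, 0.006]
wrist_force: [0.2, -0.2, 1.1]
grip_width: 0.0333
finger_force: 0.0
```

Run:
```python
from h import *
ball()
a=cv2.imread("pics/last_scene.png")[110:320,240:520]
cv2.imwrite("pics/c4.png",cv2.resize(a,(800,600)))
```

```text
16.67 [ 0.4745 -0.0295  0.2777] [-0.4  0.5 -0.6] {'scene': [(61, [452.7, 153.4])], 'top': [(48, [263.7, 97.0])]}
```

View pics/c4.png

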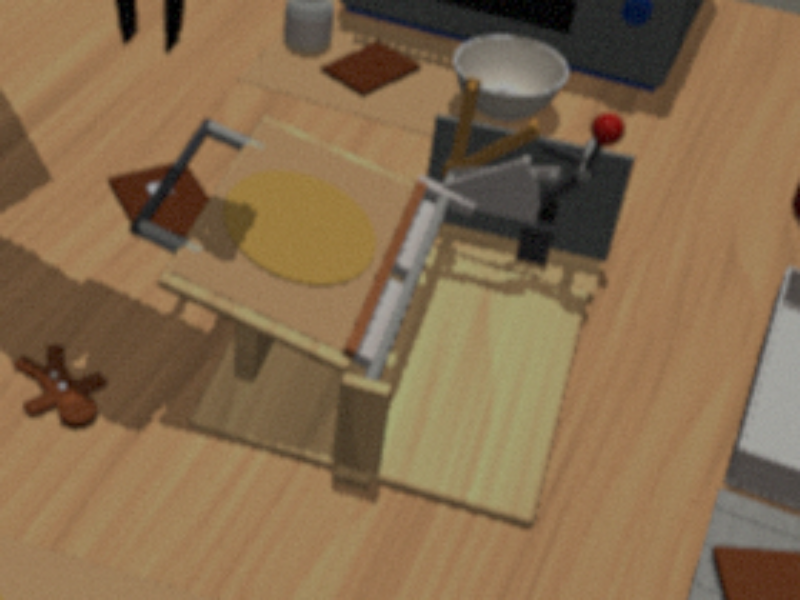

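The board is propped at the lowest notch, with the bar at crop (205,125) to (140,228). The gripper is clear and nothing else has moved.

```bash
python3 -c "
from workcell import arm
print(arm.finish_job())"
```

```text
the job is handed in; nothing more can be done
None
```

The icing board is propped at its lowest notch (about 0.25 rad), let go by the robot, and the job is handed in; hand-in returned no verdict.

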